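# Close the lock-part case: inner flap, then cover

### The job

Close up the green lock-part case on the bench. First push its upright orange inner flap right down over the lock cylinder, and only then push the open cover over until it is fully shut. It is all pushing with the fingertips: leave the parts in the case and the marker, carton and loupe beside it where they are.

Things in the scene. Friction and masses are not known exactly. Their poses are not given: they have to be found in the camera images.
- case: Green open case fixed to the bench, 130 x 120 x 40 mm (its x, y, z), walls and floor 5 mm; origin: centre of its underside, z up; any yaw from -3.5 to 0.4 rad, so cover left, far or right. Both hinges run along its x axis: cover on its +y wall, flap on its -y wall. A divider 24 mm high runs along x at y = +12 mm: a lock cylinder lies on its -y side, two cutters on its +y side.
- flap (a joint): Angle of the orange flap (rad): 0 = flat over the cylinder (hard stop, 9 mm below the rim), 1.57 = upright; starts at 1.35 to 1.65. Plate 112 mm along the hinge, 58 mm hinge to free edge, 4 mm thick. Stiff hinge: stays at any angle, no spring; about 1 N at the edge moves it. Push it on its outer face, which looks to the case's -y side and ends on top.
- flap_hinge (a point): Middle of the flap's hinge axis, at case x = 0, y = -51 mm, z = 29 mm (11 mm below the rim, so only the part of the upright flap above the rim can be reached from outside). The flap's mid-plane passes through it.
- flap_edge (a point): Middle of the flap's free edge, 58 mm from the hinge; starts about 87 mm above the bench.
- cover (a joint): Angle of the green cover (rad): 0 = shut on the rim (hard stop), 1.57 = upright; starts at 1.6 to 1.85, leaning back. Plate 130 mm along the hinge, 120 mm hinge to free edge, 6 mm thick; black tab 10 mm past the edge. Stiff hinge: stays at any angle, no spring; about 2 to 3 N at the edge moves it. Push it on its outer face (1 mm grey panel), which looks to case +y and ends on top, 46 mm up.
- cover_hinge (a point): Middle of the cover's hinge axis, at case x = 0, y = +60 mm, z = 40 mm. The cover's inner face passes through it; the outer face lies 6 mm further out.
- cover_edge (a point): Middle of the cover's free edge, 120 mm from the hinge, half-way through the thickness; starts about 160 mm above the bench.
- cylinder_b: Brass lock cylinder, 70 x 31 x 17 mm, loose in the -y part of the case; origin at the centre of its underside. To be left alone; its top is 22 mm above the bench, the shut flap clears it by 5 mm.
- cutter_0: Dark end cutter, 9 x 38 x 9 mm, loose in the +y part of the case; origin at the centre of its underside. To be left alone.
- cutter_1: Light end cutter, 8 x 45 x 8 mm, loose in the +y part of the case. To be left alone.
- marker: White marker pen with red cap, 17 x 135 x 16 mm, loose on the bench off the case's -x end; origin at the centre of its underside. Bystander.
- carton: White carton, 96 x 66 x 50 mm, loose on the bench beyond the case, near the drawers; origin at the centre of its underside. Bystander.
- loupe: Black watchmaker's loupe, 36 mm across and 36 mm tall, standing loose on the bench behind the open cover; origin at the centre of its underside. Bystander.

How it is judged (in metres and radians):
On the way, in this order (a step that is already met when the one before it is completed fails the run):
1. the flap is folded right down while the cover is still open (value of joint flap below 0.08 rad and value of joint cover above 1.2 rad), for 0.2 s.
2. the cover is swung shut over it (value of joint cover below 0.05 rad and value of joint flap below 0.08 rad), for 0.2 s.
At the end, for the whole second after the job is handed in: The flap is down (under 0.08 rad), the cover is shut (under 0.05 rad), and the three parts in the case and the marker, carton and loupe rest within 15 mm of where they started (all of step 2 and linear speed of each of cylinder_b, cutter_0, cutter_1, marker, carton, loupe below 0.02 m/s and distance of each of cylinder_b, cutter_0, cutter_1, marker, carton, loupe from where it was at the start of the episode below 0.015 m); the robot touches nothing.
It fails at once if the cover is brought over (below 1.2 rad) while the flap is not yet down (over 0.12 rad) (value of joint cover below 1.2 rad and value of joint flap above 0.12 rad).
It fails at once if a part in the case is lifted or shifted by more than 20 mm (distance of any of cylinder_b, cutter_0, cutter_1 from where it was at the start of the episode above 0.02 m).
It fails at once if the marker, carton or loupe is lifted, carried, toppled or shifted by more than 20 mm (distance of any of marker, carton, loupe from where it was at the start of the episode above 0.02 m or angle between loupe's own z axis and vertical above 0.5 rad).
It also fails if it takes over 54 s, if anything falls off the work surface, if the arm or the gripper's body presses on something with over 40 N, if the wrist force passes 120 N, or if a joint passes its speed limit or range.

### The arm

A 7-joint arm with a two-finger parallel gripper is mounted at the origin on a cart in front of the work surface, level with it; the furniture and walls round the work are solid. World frame = base frame: x ahead of the robot, y to its left, z up, the work surface at z = 0. Lengths are in mm, angles in rad, forces in N, time in s.
With the tool pointing down it reaches from about 425 to 875 mm from the base axis. Payload 8.4 kg.
Tool frame: the origin (TCP) lies at the very end of the fingers, on their centre line; the grasp point (between the pads) lies 19 mm behind it; z points along the fingers, y is the direction in which the jaws open and shut (so a half turn about z gives the same grasp; the last joint's range is limited). The gripper opens to 87 mm and grips with 3 to 60 N. Pads are 19 mm wide; open, the fingers measure 117 mm over their backs; the gripper's body (75 mm by 190 mm) begins 51 mm behind the grasp point.
Start: joints at [1.187, 0.333, 0.04, 1.465, -0.013, 1.343, -0.059], TCP at [182.605, -623.794, 222.546] pointing down, gripper open.
Joint ranges: [-2.58, 2.58], [-0.38, 2.09], [-1.3, 1.39], [0.25, 2.4], [-1.5, 4.64], [0.08, 2.09], [-2.65, 2.65]. Speed limits (rad/s): [2.22, 2.22, 2.79, 2.79, 3.14, 3.14, 3.14].

### API

Orientations are given as a unit quaternion [x, y, z, w].
In Python, from cell import bot, grab_frame, get_calibration gives the robot as it stands. The module is installed in compiled form; this text tells all that it offers.
- The arm moves only by the tool move_arm, never from a script. Its argument "increments" is one flat list of numbers, 7 for each row, row after row: the opening, from -1 (shut) to 1 (fully open), then the shift along the tool's x, y, z in units of 30 mm (1.0 is 30 mm), then the turn, a rotation vector about the tool's x, y, z in units of 8 degrees (1.0 is 8 degrees). In form: [claw, x, y, z, ax, ay, az, claw, x, y, z, ax, ay, az, ...]. A call has exactly 5 rows; each row is the pose to reach, as a shift and turn from the pose measured when the call began, along the tool's axes at that moment; what a row does not reach only later rows make up. A row lasts 1/10 s, in which the tool goes at most 50 mm and 8.59 degrees, less where a joint would pass 70% of its speed; a pose out of reach is approached as far as the arm can. A call with a gripper value outside its range is refused whole. The fingers move at their own pace and stop on an object; the grip force is fixed at half the most. Time passes only in rows, so rows that repeat a pose let the fingers close, or fill a call up. It gives the time, the measured TCP pose, the force and the opening at its end, in the units of the state.
- bot.read_state(): the state, without advancing time (a new reading comes with each control period).
- grab_frame(name): name is "scene" or "top" or "wrist"; returns the picture (420x560x3 uint8, red, green, blue); there is no depth.
- get_calibration(name): a dict with "vertical_fov" (degrees; the focal length in pixels is half the picture's height over the tangent of half this angle, whatever the lens; pixels are square), "cx", "cy" (the principal point, pixels), "D" ([k1, k2, p1, p2, k3] as OpenCV has them; the pictures are not rectified), "R" (3x3) and "t" (3): a world point X has camera coordinates R X + t; the wrist camera has in their place "hand_eye" (4x4, takes a point from camera to tool coordinates, whose origin is the TCP and whose axes are the flange's). Camera axes: x right, y down, z forward; pixel columns grow to the right and rows downward; lengths in mm; the calibration is good to about 2 mm. A picture is of the moment at which its call begins: read the wrist's pose just before it. get_calibration takes no time and is no camera call.
- bot.close_job(): hands the job in, once; it reports no verdict.
The state is a dict: "time": time; "joint_positions": joint angles; "joint_vel": joint speeds; "joint_torque": joint torques, N m; "tcp_pos": TCP position; "ee_rot": TCP orientation; "contact_force": force on the tool from outside, world axes, zero at the start; "ft_torque": the same for the moment, N m; "grip_width": finger opening in mm.
Only numpy, scipy, OpenCV 4.12 (cv2) and the standard library are available. Lean on these libraries where they do the work, as an engineer would, in place of code of your own. Each camera call takes 0.05 s, during which the arm holds its last target. There are 200 camera calls.

## Working session

There is one attempt and no reset: what is moved stays moved. The work goes in short steps, Python scripts to look and compute and a tool call to move; the robot and the scene stay as the last step left them, time stands still between calls to the robot, and variables do not carry over. Pictures are saved under pics/ and viewed, about 8 in all and at most 12, crops included, and the job is handed in when it is done.

Besides the shell and the picture viewer there is one more tool, called after "Emit:" as a command line: name --argument value ..., lists and objects as JSON in quotes. move_arm: Moves the arm, as the interface text tells. Its arguments: {"type":"object","properties":{"increments":{"type":"array","items":{"type":"number"}}},"required":["increments"]}

```bash
mkdir -p pics; python3 - <<'E'
from cell import bot, grab_frame, get_calibration
import cv2,numpy as np
s=bot.read_state(); print(s)
for n in ("scene","top"):
    cv2.imwrite(f"pics/{n}0.png",grab_frame(n)[:,:,::-1]); c=get_calibration(n); print(n,{k:np.round(v,4).tolist() for k,v in c.items()})
print(get_calibration("wrist"))
a=cv2.imread("pics/scene0.png");b=cv2.imread("pics/top0.png")
E
```

```text
{'time': 0.0, 'joint_positions': array([ 1.18682032,  0.33390262,  0.03987415,  1.46626663, -0.01344155,
        1.34326958, -0.05850858]), 'joint_vel': array([-7.03127793e-04,  7.06105108e-04,  1.42284844e-05,  1.71356451e-04,
        6.32868319e-04,  1.36275648e-03,  6.23804908e-04]), 'joint_torque': array([ 6.21149720e-04, -6.56346560e+01,  1.33594964e+00, -4.03801632e+01,
       -5.97392349e-02,  4.47476143e-02,  1.28592842e-04]), 'tcp_pos': array([ 182.47049938, -623.38563004,  221.66687538]), 'ee_rot': array([ 9.89882152e-01,  1.41889745e-01, -1.45231096e-04, -7.76704956e-04]), 'contact_force': array([-0.06599122,  0.54413655,  0.64961677]), 'ft_torque': array([ 0.02528987,  0.03107024, -0.03724129]), 'grip_width': 86.91024999995128}
scene {'vertical_fov': 50.2157, 'cx': 277.4716, 'cy': 211.125, 'D': [-0.0983, 0.0, 0.0, 0.0, 0.0], 'R': [[-0.8396, -0.543, -0.0161], [-0.3762, 0.6026, -0.7039], [0.3919, -0.5849, -0.7102]], 't': [641.1808, 167.9907, 764.2174]}
top {'vertical_fov': 46.9363, 'cx': 274.7603, 'cy': 214.4004, 'D': [-0.0619, 0.0, 0.0, 0.0, 0.0], 'R': [[-0.0098, -0.9999, -0.0121], [-0.9985, 0.0104, -0.0529], [0.0531, 0.0115, -0.9985]], 't': [177.8621, 623.8015, 1009.8402]}
{'vertical_fov': 66.70679665314424, 'cx': 277.0443260632796, 'cy': 207.94106655654667, 'D': array([0.0076268, 0.       , 0.       , 0.       , 0.       ]), 'hand_eye': array([[ 1.23166550e-03, -9.54462480e-01, -2.98328439e-01,
         8.29459443e+01],
       [ 9.99999202e-01,  1.09197558e-03,  6.34920359e-04,
         8.89069884e-01],
       [-2.80240291e-04, -2.98328983e-01,  9.54463063e-01,
        -1.63187092e+02],
       [ 0.00000000e+00,  0.00000000e+00,  0.00000000e+00,
         1.00000000e+00]])}
```

View pics/scene0.png

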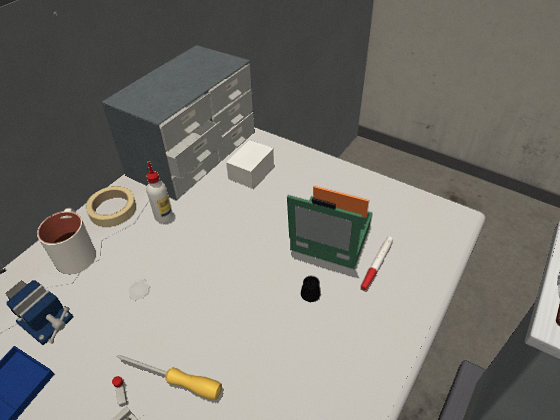

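View pics/top0.png

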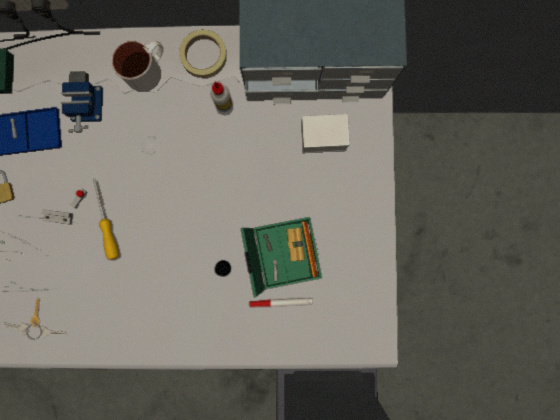

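Scene view: the case stands at about (330,230), with the cover facing the loupe and the orange flap behind it. Top view: the case is centred near (285,253), cover on the left, flap on the right at (312,248), loupe at (223,268), marker at (281,302).

```bash
cat > h.py <<'E'
import cv2,numpy as np
from cell import bot, grab_frame, get_calibration
def ray(n,uv):
    c=get_calibration(n); f=210/np.tan(np.radians(c["vertical_fov"])/2)
    K=np.array([[f,0,c["cx"]],[0,f,c["cy"]],[0,0,1.]])
    p=cv2.undistortPoints(np.array([[uv]],float),K,np.array(c["D"])).ravel()
    R=np.array(c["R"]);t=np.array(c["t"])
    return -R.T@t, R.T@np.array([p[0],p[1],1])
def on(n,uv,z):
    o,d=ray(n,uv); return o+d*(z-o[2])/d[2]
def proj(n,X):
    c=get_calibration(n); f=210/np.tan(np.radians(c["vertical_fov"])/2)
    K=np.array([[f,0,c["cx"]],[0,f,c["cy"]],[0,0,1.]])
    return cv2.projectPoints(np.array(X,float).reshape(-1,3),cv2.Rodrigues(np.array(c["R"]))[0],np.array(c["t"]),K,np.array(c["D"]))[0].reshape(-1,2)
E
python3 - <<'E'
from h import *
b=cv2.imread("pics/top0.png"); hsv=cv2.cvtColor(b,cv2.COLOR_BGR2HSV)
m=cv2.inRange(hsv,(5,150,80),(16,255,255)); m[:, :295]=0; m[:200]=0;m[300:]=0;m[:,335:]=0
print("orange",cv2.boxPoints(cv2.minAreaRect(cv2.findNonZero(m))))
g=cv2.inRange(hsv,(60,80,30),(90,255,255)); g[:, :230]=0; g[:200]=0;g[310:]=0;g[:,340:]=0
print("green",cv2.boxPoints(cv2.minAreaRect(cv2.findNonZero(g))))
cr=cv2.resize(b[205:315,205:335],None,fx=6,fy=5.45,interpolation=cv2.INTER_CUBIC) if 0 else cv2.resize(b[208:306,210:335],None,fx=6,fy=6,interpolation=cv2.INTER_CUBIC)
cv2.imwrite("pics/topcrop.png",cv2.convertScaleAbs(cr,alpha=1.6))
E
```

```text
orange [[301.65387 222.26927]
 [306.46155 221.30772]
 [317.30768 275.5385 ]
 [312.5     276.50006]]
green [[240.46156 228.3077 ]
 [308.53845 214.6923 ]
 [321.96155 281.80768]
 [253.88464 295.4231 ]]
```

View pics/topcrop.png

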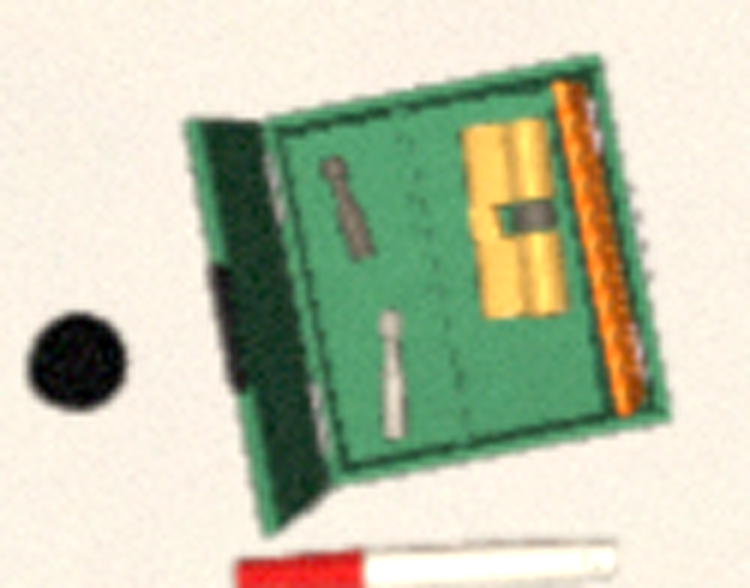

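The crop shows rim corners at crop pixels (600,57), (668,412), (335,482) and (268,120). The cover's free edge runs (190,120)–(265,530), and the flap's edge runs (568,85)–(627,412). The loupe is at (77,362).

```bash
cat >> h.py <<'E'
def cp(x,y): return (210+x/6-.4,208+y/6-.4)
E
python3 - <<'E'
from h import *
np.set_printoptions(precision=1,suppress=True)
P=[on("top",cp(*q),40) for q in ((600,57),(668,412),(335,482),(268,120))]  # +x-y, -x-y, -x+y, +x+y
P=np.array(P); print(P); L=lambda a,b:np.linalg.norm(P[a]-P[b])
print("sides",L(0,1),L(1,2),L(2,3),L(3,0))
xa=(P[0]-P[1]+P[3]-P[2]); ya=(P[3]-P[0]+P[2]-P[1])
y1=np.arctan2(xa[1],xa[0]); y2=np.arctan2(-ya[0],ya[1]); print("yaw",y1,y2)
yaw=(y1+y2)/2; C=P.mean(0); print("centre",C)
R=np.array([[np.cos(yaw),-np.sin(yaw),0],[np.sin(yaw),np.cos(yaw),0],[0,0,1]])
toC=lambda w:R.T@(w-np.array([C[0],C[1],0])); 
print("flap edge(case) z87",[toC(on("top",cp(*q),87)) for q in((568,85),(627,412))])
print("cover edge outer z160",[toC(on("top",cp(*q),160)) for q in((187,120),(265,533))])
print("loupe",toC(on("top",cp(77,362),36)),on("top",cp(77,362),36))
print("marker",[toC(on("top",cp(*q),16)) for q in((237,560),(615,545))])
toW=lambda c:R@np.array(c)+np.array([C[0],C[1],0])
q=proj("scene",[toW(c) for c in((65,60,40),(-65,60,40),(65,60,0),(-65,60,0),(-65,-60,40),(-65,-60,0))]);print("scene check",q)
s=bot.read_state()
from scipy.spatial.transform import Rotation as Ro
print(Ro.from_quat(s["ee_rot"]).as_matrix(),"tool-> case"); print(R.T@Ro.from_quat(s["ee_rot"]).as_matrix())
a=cv2.imread("pics/scene0.png")[175:305,275:405]; cv2.imwrite("pics/scrop.png",cv2.resize(a,None,fx=4.6,fy=4.6,interpolation=cv2.INTER_CUBIC))
E
```

```text
[[618.   99.   40. ]
 [495.5  77.2  40. ]
 [472.6 192.   40. ]
 [597.4 214.1  40. ]]
sides 124.456865511914 117.08994257002392 126.7591483545879 116.92437885230011
yaw 0.1755448773156231 0.18719681414791722
centre [545.9 145.6  40. ]
flap edge(case) z87 [array([ 53.9, -43.5,  87. ]), array([-55.1, -41.8,  87. ])]
cover edge outer z160 [array([ 63.5,  76.5, 160. ]), array([-64. ,  76.7, 160. ])]
loupe [ -6.6 139.1  36. ] [514.3 281.2  36. ]
marker [array([-86.3,  99.2,  16. ]), array([-106.2,  -32.5,   16. ])]
scene check [[288.2 234.9]
 [355.  254.7]
 [288.2 248.6]
 [352.7 268.2]
 [371.3 210.9]
 [368.7 224.7]]
[[ 1.   0.3 -0. ]
 [ 0.3 -1.   0. ]
 [-0.  -0.  -1. ]] tool-> case
[[ 1.   0.1 -0. ]
 [ 0.1 -1.   0. ]
 [-0.  -0.  -1. ]]
```

View pics/scrop.png

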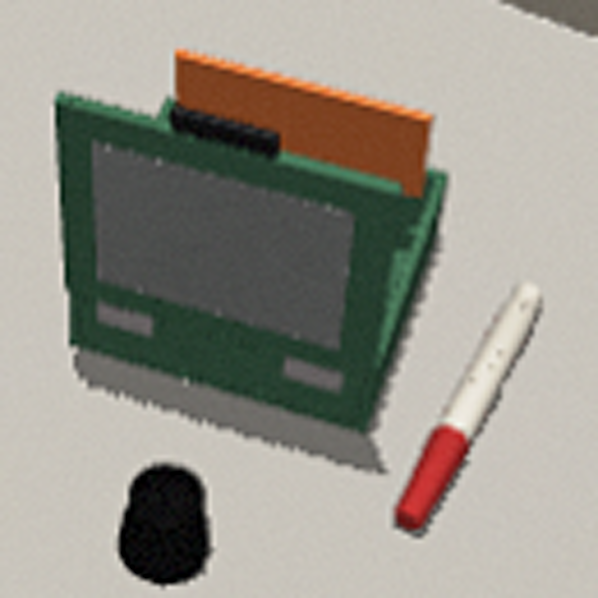

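The measurements agree: the rim sides come out at 124–127 × 117 mm, and the scene-view check is within about 3 px. The case is centred at (546,146) with yaw 0.18, flap at about 1.43 rad and cover at about 1.66 rad. I'll approach the flap from the case's -y side with the jaws shut, the tool's y along case x, and the gripper leaning away from the cover.

```bash
cat >> h.py <<'E'
from scipy.spatial.transform import Rotation as Ro
import sys
C=np.array([546,145.6,0]); RC=Ro.from_euler("z",.181).as_matrix()
def to(pos,tilt=20,fr=(1,)):
    """increments from the present pose to a case-frame TCP position; tool x towards case +y, leaning to -y by tilt"""
    s=bot.read_state(); p=s["tcp_pos"]; R0=Ro.from_quat(s["ee_rot"]).as_matrix(); a=np.radians(tilt)
    Rt=RC@np.array([[0,1,0],[np.cos(a),0,np.sin(a)],[np.sin(a),0,-np.cos(a)]])
    d=R0.T@(RC@np.array(pos,float)+C-p)/30; w=Ro.from_matrix(R0.T@Rt).as_rotvec()/np.radians(8)
    print("t",round(s["time"],2),"case pos",np.round(RC.T@(p-C),1),"F(case)",np.round(RC.T@s["contact_force"],1),"q",np.round(s["joint_positions"],2))
    print("mm",round(np.linalg.norm(d)*30),"deg",round(np.linalg.norm(w)*8))
    for f in fr: print(f,np.round(d*f,2).tolist(),np.round(w*f,2).tolist())
E
python3 -c "
from h import *
to((0,-110,160),20,(1,.3))"
```

```text
t 0.1 case pos [-496.  -691.   221.7] F(case) [-0.8  1.3  0.9] q [ 1.19  0.33  0.04  1.47 -0.01  1.34 -0.06]
mm 766 deg 86
1 [18.45, -17.55, 2.08] [1.82, 2.03, -10.39]
0.3 [5.54, -5.26, 0.62] [0.55, 0.61, -3.12]
```

Emit:
move_arm --increments '[-1,1.1,-1.05,0,0.1,0.1,-0.6,-1,2.2,-2.1,0,0.2,0.2,-1.2,-1,3.3,-3.15,0,0.3,0.35,-1.9,-1,4.4,-4.2,0,0.4,0.5,-2.5,-1,5.5,-5.25,0,0.5,0.6,-3.1]'

```text
time: 0.6
tcp_pos: [296.9, -424.2, 221.7]
ee_rot: [0.934, 0.352, 0.036, -0.041]
contact_force: [1.0, -0.1, 0.6]
grip_width: 54.9
```

```bash
python3 -c "
from h import *
to((0,-110,160),20,(1,.45))"
```

```text
t 0.6 case pos [-347.6 -515.6  221.7] F(case) [ 1.  -0.3  0.6] q [ 1.06  0.12 -0.13  1.73 -0.08  1.35  0.1 ]
mm 538 deg 60
1 [16.6, -5.48, 3.98] [1.3, 1.45, -7.27]
0.45 [7.47, -2.47, 1.79] [0.59, 0.65, -3.27]
```

Emit:
move_arm --increments '[-1,1.5,-0.5,0,0.1,0.1,-0.6,-1,3.0,-1.0,0.1,0.2,0.2,-1.3,-1,4.5,-1.5,0.2,0.35,0.35,-2.0,-1,6.0,-2.0,0.3,0.5,0.5,-2.6,-1,7.5,-2.5,0.5,0.6,0.65,-3.3]'

```text
time: 1.1
tcp_pos: [417.1, -217.5, 232.7]
ee_rot: [0.823, 0.556, 0.072, -0.087]
contact_force: [0.1, 0.1, -0.6]
grip_width: 15.1
```

```bash
python3 -c "
from h import *
to((0,-110,160),20,(1,.7))"
```

```text
t 1.1 case pos [-192.1 -333.9  232.7] F(case) [ 0.1  0.  -0.6] q [ 0.87  0.06 -0.33  1.79 -0.19  1.39  0.19]
mm 304 deg 33
1 [8.99, 1.65, 4.37] [0.7, 0.79, -3.95]
0.7 [6.29, 1.15, 3.06] [0.49, 0.55, -2.76]
```

Emit:
move_arm --increments '[-1,1.5,0.3,0.5,0.1,0.1,-0.7,-1,3.0,0.6,1.0,0.25,0.3,-1.4,-1,4.5,0.9,1.5,0.4,0.4,-2.1,-1,6.0,1.1,2.0,0.5,0.5,-2.8,-1,7.4,1.4,3.0,0.6,0.65,-3.3]'

```text
time: 1.6
tcp_pos: [540.8, -12.0, 192.4]
ee_rot: [0.664, 0.729, 0.105, -0.126]
contact_force: [1.6, -0.5, 0.0]
grip_width: 0.7
```

```bash
python3 -c "
from h import *
to((0,-90,75),20,(1,.7))"
```

```text
t 1.6 case pos [ -33.4 -154.1  192.4] F(case) [ 1.5 -0.8  0. ] q [ 0.62  0.26 -0.54  1.7  -0.2   1.3   0.24]
mm 138 deg 5
1 [0.84, 0.98, 4.41] [0.11, 0.14, -0.61]
0.7 [0.59, 0.69, 3.09] [0.08, 0.1, -0.43]
```

Emit:
move_arm --increments '[-1,0.2,0.2,0.9,0,0,-0.1,-1,0.4,0.4,1.8,0,0.1,-0.3,-1,0.6,0.6,2.7,0.1,0.1,-0.4,-1,0.8,0.9,3.7,0.1,0.1,-0.6,-1,0.84,0.98,4.4,0.1,0.15,-0.6]'

```text
time: 2.1
tcp_pos: [561.8, 58.9, 73.6]
ee_rot: [0.63, 0.756, 0.112, -0.135]
contact_force: [-0.2, 0.2, 0.6]
grip_width: 0.6
```

```bash
python3 -c "
from h import *
to((0,-66,69),20)
cv2.imwrite('pics/top1.png',cv2.resize(grab_frame('scene')[150:310,240:440,::-1],None,fx=3.5,fy=3.5,interpolation=cv2.INTER_CUBIC))"
```

```text
t 2.1 case pos [ -0.1 -88.1  73.6] F(case) [-0.1  0.2  0.6] q [ 0.51  0.42 -0.57  1.78 -0.14  1.06  0.22]
mm 23 deg 0
1 [0.64, 0.0, 0.4] [-0.0, -0.02, 0.0]
```

View pics/top1.png

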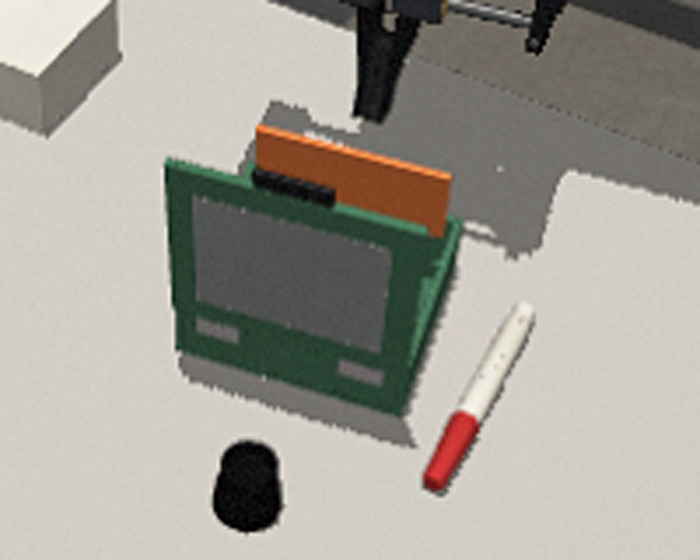

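The view shows the fingertip at about (370,120), behind the orange flap and clear of everything. I'll compute the push-over arc as rows.

```bash
python3 -c "
from h import *
import io,contextlib
for w in [(0,-72,69),(0,-60,68),(0,-54,67),(0,-48,66),(0,-41,63),(0,-35,59),(0,-29,54),(0,-25,48),(0,-21,42),(0,-17,38)]:
    b=io.StringIO()
    with contextlib.redirect_stdout(b): to(w,20)
    print(w,b.getvalue().splitlines()[-1])
"
```

```text
(0, -72, 69) 1 [0.46, 0.06, 0.23] [-0.03, -0.03, -0.01]
(0, -60, 68) 1 [0.82, 0.06, 0.4] [-0.03, -0.03, -0.01]
(0, -54, 67) 1 [1.0, 0.06, 0.5] [-0.03, -0.03, -0.01]
(0, -48, 66) 1 [1.17, 0.06, 0.6] [-0.03, -0.03, -0.01]
(0, -41, 63) 1 [1.36, 0.06, 0.78] [-0.03, -0.03, -0.01]
(0, -35, 59) 1 [1.5, 0.06, 0.97] [-0.03, -0.03, -0.01]
(0, -29, 54) 1 [1.63, 0.06, 1.2] [-0.03, -0.03, -0.01]
(0, -25, 48) 1 [1.68, 0.07, 1.43] [-0.03, -0.03, -0.01]
(0, -21, 42) 1 [1.74, 0.07, 1.67] [-0.03, -0.03, -0.01]
(0, -17, 38) 1 [1.82, 0.07, 1.84] [-0.03, -0.03, -0.01]
```

Emit:
move_arm --increments '[-1,0.46,0,0.23,0,0,0,-1,0.82,0,0.4,0,0,0,-1,1.0,0,0.5,0,0,0,-1,1.17,0,0.6,0,0,0,-1,1.36,0,0.78,0,0,0]'

```text
time: 2.65
tcp_pos: [552.1, 104.9, 63.8]
ee_rot: [0.631, 0.756, 0.111, -0.136]
contact_force: [-0.9, -0.7, 0.3]
grip_width: 0.6
```

```bash
python3 -c "
from h import *
import io,contextlib
for w in [(0,-35,59),(0,-29,54),(0,-25,48),(0,-21,42),(0,-17,38),(0,-14,33)]:
    b=io.StringIO()
    with contextlib.redirect_stdout(b): to(w,20)
    print(w,b.getvalue().splitlines()[-1])
to((0,0,0))
"
```

```text
(0, -35, 59) 1 [0.14, 0.04, 0.22] [-0.02, -0.03, -0.01]
(0, -29, 54) 1 [0.27, 0.04, 0.45] [-0.02, -0.03, -0.01]
(0, -25, 48) 1 [0.32, 0.05, 0.68] [-0.02, -0.03, -0.01]
(0, -21, 42) 1 [0.38, 0.05, 0.91] [-0.02, -0.03, -0.01]
(0, -17, 38) 1 [0.46, 0.05, 1.08] [-0.02, -0.03, -0.01]
(0, -14, 33) 1 [0.49, 0.05, 1.28] [-0.02, -0.03, -0.01]
t 2.65 case pos [ -1.3 -41.2  63.8] F(case) [-1.  -0.5  0.3] q [ 0.45  0.42 -0.59  1.82 -0.15  1.01  0.16]
mm 76 deg 0
1 [0.55, 0.05, 2.47] [-0.02, -0.03, -0.01]
```

Emit:
move_arm --increments '[-1,0.14,0,0.22,0,0,0,-1,0.27,0,0.45,0,0,0,-1,0.32,0,0.68,0,0,0,-1,0.38,0,0.91,0,0,0,-1,0.42,0,1.0,0,0,0]'

```text
time: 3.15
tcp_pos: [547.8, 126.9, 39.1]
ee_rot: [0.631, 0.756, 0.111, -0.136]
contact_force: [-0.4, -1.1, 1.0]
grip_width: 0.3
```

```bash
python3 -c "
from h import *
to((0,-14,33))
cv2.imwrite('pics/top2.png',cv2.resize(grab_frame('scene')[150:310,240:440,::-1],None,fx=3.5,fy=3.5,interpolation=cv2.INTER_CUBIC))"
```

```text
t 3.15 case pos [ -1.6 -18.7  39.1] F(case) [-0.6 -1.   1. ] q [ 0.41  0.44 -0.59  1.84 -0.14  0.95  0.12]
mm 8 deg 0
1 [0.08, 0.06, 0.25] [-0.02, -0.03, -0.01]
```

View pics/top2.png

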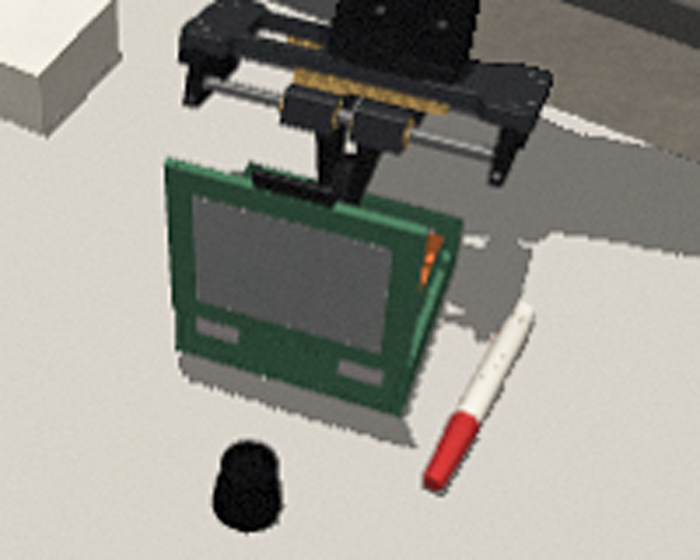

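The flap is well down, with only a sliver of orange at (430,260). I'll press down to the stop.

Emit:
move_arm --increments '[-1,0.1,0,0.12,0,0,0,-1,0.18,0,0.25,0,0,0,-1,0.2,0,0.35,0,0,0,-1,0.2,0,0.43,0,0,0,-1,0.2,0,0.43,0,0,0]'

```text
time: 3.7
tcp_pos: [547.0, 134.7, 32.8]
ee_rot: [0.631, 0.756, 0.111, -0.135]
contact_force: [-17.3, -19.9, 49.6]
grip_width: 0.4
```

```bash
python3 -c "
from h import *
to((0,-8,24))"
```

```text
t 3.7 case pos [ -1.  -10.9  32.8] F(case) [-20.6 -16.5  49.6] q [ 0.4   0.45 -0.59  1.85 -0.13  0.93  0.11]
mm 9 deg 0
1 [-0.01, 0.03, 0.31] [-0.02, -0.01, -0.02]
```

Hard stop reached at about 50 N, with the finger's low corner at z ≈ 30 against the expected 31. I'll retreat straight up and check the flap.

Emit:
move_arm --increments '[-1,0.2,0,-0.6,0,0,0,-1,0.6,0,-1.7,0,0,0,-1,1.1,0,-3.0,0,0,0,-1,1.6,0,-4.4,0,0,0,-1,2.2,0,-6.0,0,0,0]'

```text
time: 4.2
tcp_pos: [546.5, 135.3, 224.3]
ee_rot: [0.631, 0.756, 0.11, -0.135]
contact_force: [1.4, -0.2, 0.3]
grip_width: 0.4
```

```bash
python3 -c "
from h import *
to((0,-100,240),0,(1,))
to((0,115,240),0,(1,))
s=bot.read_state()
cv2.imwrite('pics/w1.png',grab_frame('wrist')[:,:,::-1])"
```

```text
t 4.2 case pos [ -1.4 -10.2 224.3] F(case) [ 1.3 -0.5  0.3] q [ 0.45  0.24 -0.63  1.66 -0.22  1.29  0.07]
mm 91 deg 20
1 [-2.63, 0.05, -1.52] [-0.03, -2.51, -0.01]
t 4.2 case pos [ -1.4 -10.2 224.3] F(case) [ 1.3 -0.5  0.3] q [ 0.45  0.24 -0.63  1.66 -0.22  1.29  0.07]
mm 126 deg 20
1 [4.1, 0.04, 0.94] [-0.03, -2.51, -0.01]
```

View pics/w1.png

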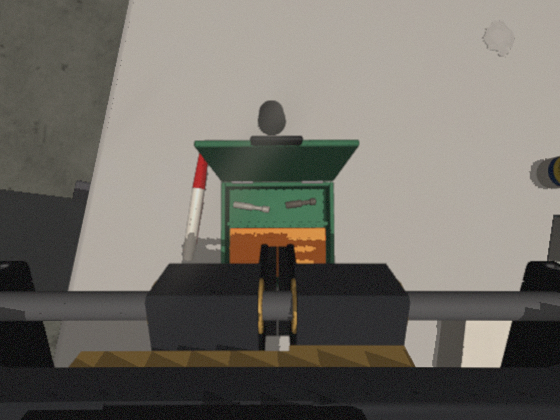

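The wrist view shows the orange flap lying flat, its edge on the divider line at row ~222. The cutters are in place, the cover is still open (edge at row ~145) and the loupe is behind it at (272,118). Now I'll go over the cover to its outer side.

Emit:
move_arm --increments '[-1,0.8,0,0.1,0,-0.5,0,-1,1.7,0,0.3,0,-1.0,0,-1,2.6,0,0.5,0,-1.6,0,-1,3.4,0,0.75,0,-2.1,0,-1,4.1,0,0.95,0,-2.5,0]'

```text
time: 4.75
tcp_pos: [526.4, 262.5, 249.0]
ee_rot: [0.64, 0.769, 0.003, 0.003]
contact_force: [-0.4, -0.4, 0.2]
grip_width: 0.2
```

```bash
python3 -c "
from h import *
to((0,115,130),0,(1,))"
```

```text
t 4.75 case pos [  1.8 118.5 249. ] F(case) [-0.4 -0.4  0.2] q [ 0.05  0.26 -0.71  1.56  0.18  1.38 -0.49]
mm 119 deg 0
1 [-0.11, -0.09, 3.97] [0.06, 0.01, 0.01]
```

Emit:
move_arm --increments '[-1,0,0,0.8,0,0,0,-1,0,0,1.7,0,0,0,-1,0,0,2.6,0,0,0,-1,-0.1,-0.1,3.4,0,0,0,-1,-0.1,-0.1,4.0,0,0,0]'

```text
time: 5.25
tcp_pos: [523.9, 258.7, 126.8]
ee_rot: [0.64, 0.769, 0.002, 0.003]
contact_force: [-0.4, -0.1, -0.3]
grip_width: 0.4
```

```bash
cat >> h.py <<'E'
def path(ws,tilt=0):
    import io,contextlib
    to((0,0,0),tilt)
    for w in ws:
        b=io.StringIO()
        with contextlib.redirect_stdout(b): to(w,tilt)
        print(w,b.getvalue().splitlines()[-1])
E
python3 -c "
from h import *
path([(0,105,132),(0,92,133),(0,80,134),(0,68,135),(0,57,134)])
cv2.imwrite('pics/s3.png',cv2.resize(grab_frame('scene')[150:310,240:440,::-1],None,fx=3.5,fy=3.5,interpolation=cv2.INTER_CUBIC))"
```

```text
t 5.25 case pos [ -1.4 115.2 126.8] F(case) [-0.4  0.  -0.3] q [ 0.03  0.35 -0.69  1.72  0.24  1.15 -0.54]
mm 171 deg 0
1 [-3.83, 0.01, 4.23] [0.04, 0.01, 0.01]
(0, 105, 132) 1 [-0.34, 0.05, -0.17] [0.04, 0.01, 0.01]
(0, 92, 133) 1 [-0.78, 0.05, -0.2] [0.04, 0.01, 0.01]
(0, 80, 134) 1 [-1.18, 0.05, -0.24] [0.04, 0.01, 0.01]
(0, 68, 135) 1 [-1.58, 0.04, -0.27] [0.04, 0.01, 0.01]
(0, 57, 134) 1 [-1.94, 0.04, -0.24] [0.04, 0.01, 0.01]
```

View pics/s3.png

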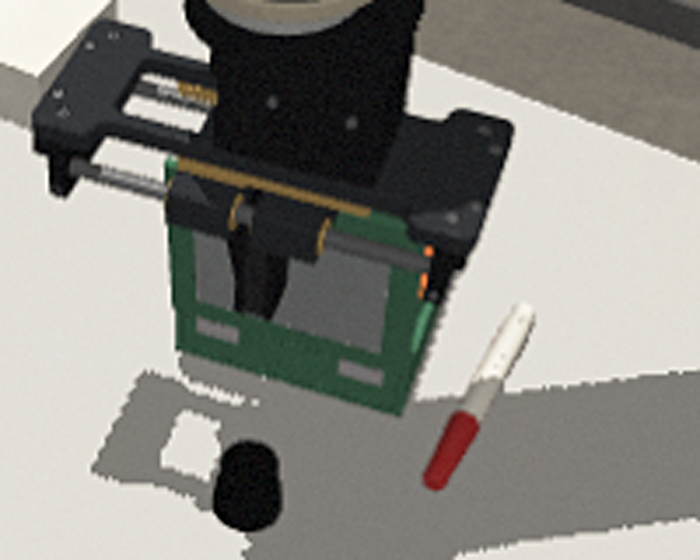

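The view shows the finger at (262,310) in front of the cover's outer face, clear of the loupe at (247,485). Now the push.

Emit:
move_arm --increments '[-1,-0.34,0,-0.17,0,0,0,-1,-0.78,0,-0.2,0,0,0,-1,-1.18,0,-0.24,0,0,0,-1,-1.58,0,-0.27,0,0,0,-1,-1.94,0,-0.24,0,0,0]'

```text
time: 5.8
tcp_pos: [534.1, 199.8, 132.5]
ee_rot: [0.64, 0.768, 0.001, 0.002]
contact_force: [-1.0, 2.6, 0.5]
grip_width: 0.2
```

```bash
python3 -c "
from h import *
path([(0,46,132),(0,36,129),(0,27,125),(0,18,119),(0,8,112)])"
```

```text
t 5.8 case pos [ -1.9  55.5 132.5] F(case) [-0.5  2.7  0.5] q [ 0.13  0.31 -0.67  1.75  0.21  1.15 -0.42]
mm 144 deg 0
1 [-1.84, 0.04, 4.42] [0.03, 0.01, 0.01]
(0, 46, 132) 1 [-0.32, 0.06, 0.02] [0.03, 0.01, 0.01]
(0, 36, 129) 1 [-0.65, 0.06, 0.12] [0.03, 0.01, 0.01]
(0, 27, 125) 1 [-0.95, 0.06, 0.25] [0.03, 0.01, 0.01]
(0, 18, 119) 1 [-1.25, 0.06, 0.45] [0.03, 0.01, 0.01]
(0, 8, 112) 1 [-1.58, 0.06, 0.69] [0.03, 0.01, 0.01]
```

Emit:
move_arm --increments '[-1,-0.32,0,0.02,0,0,0,-1,-0.65,0,0.12,0,0,0,-1,-0.95,0,0.25,0,0,0,-1,-1.25,0,0.45,0,0,0,-1,-1.58,0,0.69,0,0,0]'

```text
time: 6.3
tcp_pos: [543.2, 152.4, 111.6]
ee_rot: [0.64, 0.768, 0.001, 0.003]
contact_force: [0.8, 0.6, 1.2]
grip_width: 0.7
```

```bash
python3 -c "
from h import *
path([(0,2,105),(0,-5,98),(0,-11,90),(0,-17,80),(0,-21,70)])"
```

```text
t 6.3 case pos [ -1.5   7.1 111.6] F(case) [0.9 0.4 1.2] q [ 0.2   0.31 -0.65  1.79  0.21  1.11 -0.34]
mm 112 deg 0
1 [-0.23, 0.03, 3.72] [0.04, 0.02, 0.01]
(0, 2, 105) 1 [-0.17, 0.05, 0.22] [0.04, 0.02, 0.01]
(0, -5, 98) 1 [-0.4, 0.05, 0.46] [0.04, 0.02, 0.01]
(0, -11, 90) 1 [-0.6, 0.05, 0.72] [0.04, 0.02, 0.01]
(0, -17, 80) 1 [-0.8, 0.04, 1.06] [0.04, 0.02, 0.01]
(0, -21, 70) 1 [-0.93, 0.04, 1.39] [0.04, 0.02, 0.01]
```

Emit:
move_arm --increments '[-1,-0.17,0,0.22,0,0,0,-1,-0.4,0,0.46,0,0,0,-1,-0.6,0,0.72,0,0,0,-1,-0.8,0,1.06,0,0,0,-1,-0.93,0,1.39,0,0,0]'

```text
time: 6.8
tcp_pos: [548.5, 124.5, 69.0]
ee_rot: [0.64, 0.769, 0.001, 0.002]
contact_force: [0.1, 0.6, 0.8]
grip_width: 0.4
```

```bash
python3 -c "
from h import *
path([(0,-23,62),(0,-25,54),(0,-26,48),(0,-26,44)])"
```

```text
t 6.8 case pos [ -1.4 -21.3  69. ] F(case) [0.2 0.6 0.8] q [ 0.22  0.35 -0.62  1.83  0.24  1.03 -0.31]
mm 72 deg 0
1 [0.71, 0.03, 2.3] [0.03, 0.02, 0.01]
(0, -23, 62) 1 [-0.06, 0.04, 0.23] [0.03, 0.02, 0.01]
(0, -25, 54) 1 [-0.12, 0.04, 0.5] [0.03, 0.02, 0.01]
(0, -26, 48) 1 [-0.16, 0.04, 0.7] [0.03, 0.02, 0.01]
(0, -26, 44) 1 [-0.16, 0.04, 0.83] [0.03, 0.02, 0.01]
```

Emit:
move_arm --increments '[-1,-0.06,0,0.23,0,0,0,-1,-0.12,0,0.5,0,0,0,-1,-0.16,0,0.7,0,0,0,-1,-0.16,0,0.83,0,0,0,-1,-0.16,0,0.83,0,0,0]'

```text
time: 7.3
tcp_pos: [549.4, 119.6, 46.1]
ee_rot: [0.64, 0.769, 0.0, 0.003]
contact_force: [-11.8, -3.8, 27.6]
grip_width: 0.4
```

```bash
python3 -c "
from h import *
path([(0,-26,42)])"
```

```text
t 7.3 case pos [ -1.3 -26.2  46.1] F(case) [-12.3  -1.6  27.6] q [ 0.22  0.38 -0.61  1.85  0.27  0.99 -0.32]
mm 53 deg 0
1 [0.88, 0.04, 1.53] [0.03, 0.03, 0.01]
(0, -26, 42) 1 [0.01, 0.04, 0.14] [0.03, 0.03, 0.01]
```

The cover is stopped at z = 46.1, where 46 was expected, with 28 N. Retreating straight up for a look.

Emit:
move_arm --increments '[-1,0,0,-0.5,0,0,0,-1,0,0,-1.5,0,0,0,-1,0,0,-3.0,0,0,0,-1,0,0,-4.5,0,0,0,-1,0,0,-6.0,0,0,0]'

```text
time: 7.8
tcp_pos: [548.2, 120.1, 227.7]
ee_rot: [0.64, 0.769, 0.0, 0.003]
contact_force: [1.7, -1.1, 0.9]
grip_width: 0.6
```

```bash
python3 -c "
from h import *
to((0,-26,230),0)
a=grab_frame('scene')[130:310,240:440,::-1]
w=cv2.resize(grab_frame('wrist')[:,:,::-1],(400,300)); a=cv2.resize(a,None,fx=2,fy=2)
o=np.zeros((360,800,3),np.uint8); o[:,:400]=a; o[:300,400:]=w
cv2.imwrite('pics/end.png',o)"
```

```text
t 7.8 case pos [ -2.5 -25.5 227.7] F(case) [ 1.5 -1.4  0.9] q [ 0.27  0.2  -0.65  1.65  0.13  1.32 -0.22]
mm 3 deg 0
1 [-0.02, 0.08, -0.08] [0.03, 0.03, 0.01]
```

View pics/end.png

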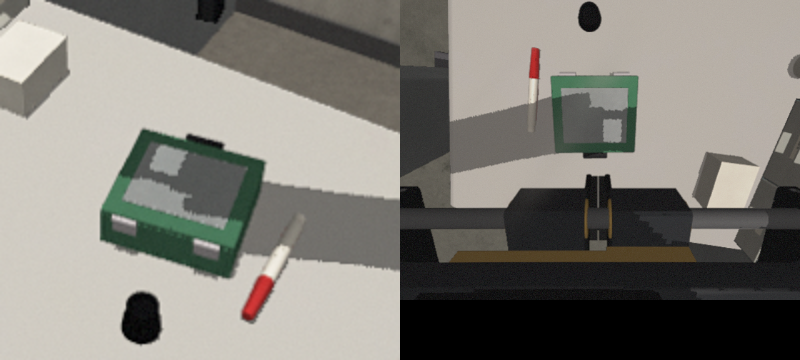

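Both views show the cover flat and shut, with its tab beyond the -y rim. The loupe, marker and carton are where they were, and the arm is clear.

```bash
python3 -c "
from cell import bot
print(bot.close_job())"
```

```text
the job is handed in; nothing more can be done
None
```

I closed the case and handed the job in at about 8 s of the 54 s allowed. With the jaws shut, I pushed the orange flap down over the cylinder first, then swung the cover shut.

- **Flap:** it reached its stop at the expected height. The finger's low corner was at about z 30 mm where 31 was expected, with about 50 N on the wrist. The wrist picture then showed it flat with the cover still open.
- **Cover:** it stopped at z 46.1 mm where 46 was expected, with 28 N. The last scene and wrist pictures show it flat and shut.
- **Bystanders:** the loupe, marker and carton look unmoved in the last pictures, and the arm was clear at about z 228 mm. I judged this by eye and did not measure it again.
- **Parts in the case:** the wrist picture after the flap step showed the two cutters in place. The cylinder could not be seen once the flap was down, and none of the three could be seen once the cover was shut.

The rim sides measured 124–127 × 117 mm against the given 130 × 120 mm. I took this for blurred edges and it caused no trouble. No check failed.

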